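Seat a keyed guide block in a corner jig and hold it home

ROBOT

A 6-joint arm with a two-finger parallel gripper is mounted at the origin on a cart in front of the work surface, level with it; the furniture and walls round the work are solid. World frame = base frame: x ahead of the robot, y to its left, z up, the work surface at z = 0. Lengths are in m, angles in rad, forces in N, time in s.
With the tool pointing down it reaches from about 0.225 to 0.875 m from the base axis. Payload 3.4 kg.
Tool frame: the origin (TCP) lies on the mounting face of the last link; the fingertips stand 173 mm ahead of it and the grasp point (between the pads) lies 155 mm ahead of it; z points along the fingers, y is the line along which they close (so a half turn about z gives the same grasp; the last joint's range is limited). The gripper opens to 85 mm and grips with 20 to 120 N. Pads are 22 mm wide; open, the fingers measure 114 mm over their backs; the gripper's body (76 mm by 85 mm) begins 54 mm behind the grasp point. The pads swing forward as they close: fully open they stand 13 mm farther back than shut.
Start: joints at [-1.398, 0.276, 1.505, -0, 1.361, -0.121], TCP at [0.167, -0.55, 0.405] pointing down, gripper open.
Joint ranges: [-2.89, 2.89], [-0.75, 2.08], [0.22, 2.7], [-1.18, 4.32], [0.11, 2.71], [-2.7, 2.7]. Speed limits (rad/s): [2.57, 2.57, 3.14, 3.14, 3.14, 3.14].

INTERFACE

Orientations are given as a unit quaternion [w, x, y, z].
In Python, from rig import * gives the robot as it stands.
- The arm moves only by the tool jog_arm, never from a script. Its argument "commands" is one flat list of numbers, 7 for each row, row after row: the shift along the tool's x, y, z in mm, then the turn, a rotation vector about the tool's x, y, z in degrees, then the opening, from 0 (shut) to 1 (fully open). In form: [dx, dy, dz, rx, ry, rz, grip, dx, dy, dz, rx, ry, rz, grip, ...]. A call has 1 to 12 rows; each row is the pose to reach, as a shift and turn from the pose commanded when the call began, along the tool's axes at that moment; what a row does not reach only later rows make up. A row lasts 1/8 s, in which the tool goes at most 62.5 mm and 10.7 degrees, less where a joint would pass 70% of its speed; a pose out of reach is approached as far as the arm can. A call with a gripper value outside its range is refused whole. The fingers move at their own pace and stop on an object; "squeeze" is the grip in N (left out, the last holds). Time passes only in rows, so rows that repeat a pose let the fingers close. It gives the time, the measured TCP pose, the force, the opening and the grip force at its end, in the units of the state.
- get_state(): the state, without advancing time (a new reading comes with each control period).
- get_image(name): name is "scene" or "side" or "wrist"; returns a dict with "image" (420x560x3 uint8, red, green, blue), "K" (3x3 intrinsics, pixels), "R" (3x3) and "t" (3): a world point X has camera coordinates R X + t. Camera axes: x right, y down, z forward; pixel columns grow to the right and rows downward; lengths in m; the calibration is good to about 2 mm. A picture is of the moment at which its call begins. There is no depth.
- close_job(): hands the job in; it is judged then, once.
The state is a dict: "clock": time; "joint_positions": joint angles; "dq": joint speeds; "joint_efforts": joint torques, N m; "tool_pos": TCP position; "tool_rot": TCP orientation; "ft_force": force on the tool from outside, world axes, zero at the start; "moment": the same for the moment, N m; "finger_gap": finger opening in m; "finger_force": force on a finger pad.
Only numpy, scipy, OpenCV 4.12 (cv2) and the standard library are available. Lean on these libraries where they do the work, as an engineer would, in place of code of your own. Each camera call takes 0.05 s, during which the arm holds its last target. There are 200 camera calls.

TASK

Load the loose aluminium guide block into the bolted-down corner jig: turn it so that the slot in its end faces the key with the red line, set it flat on the jig floor, and push it fully home against the side rail and the end stop at once. The jig's sprung plunger pushes back and the clamp screw is still open, so finish with the block in your grip, pressed steadily against both stops, and do not let go. Leave the other things on the bench where they are.

Things in the scene. Friction and masses are not known exactly. Their poses are not given: they have to be found in the camera images.
- block_centre (a point): Centre of the loose guide block: silvery milled aluminium, 40 x 52 x 50 mm (its x, y, z), 0.25-0.4 kg, standing on the bench, 50 mm edges vertical, dark bore in the top. x runs across the 40 mm width (between the plain long sides, the ones to grip), y along the length to the slotted end, z up. The slot in the +y end: 16 mm wide, 12 mm deep, central, full height.
- block_notch (a point): Mouth of the slot: middle of the block's slotted end face, half-way up, 26 mm from the block's centre along its y. Axes as the block's.
- jig_seat (a point): Where the block's centre lies when it is home in the jig, 25 mm above the jig floor. Axes are the jig's, and the home block's too: x to the side rail, y to the end stop, z up. The jig is bolted down: dark steel plate 116 (x) x 116 (y) x 14 mm, its top the jig floor; its middle lies at x = -8, y = -18 mm from this point. Fingers more than 15 mm above the block's underside clear rail and stops.
- jig_rail: Steel side rail of the jig, 14 mm wide, 66 mm long (y), 12 mm high above the jig floor, rigid. Origin on the floor, in its flat face, abreast of the home block's centre; the face looks to the jig's -x and lies 20 mm from the home centre. Axes as the jig's.
- jig_end: Steel end stop of the jig, 46 mm long (x), 13 mm thick, 14 mm high above the floor, rigid; flat face looks to the jig's -y, 26 mm from the home centre. Origin on the floor in the middle of that face, where a key 10 mm wide, 14 mm high, red line on top, stands out 8 mm towards the block. The slot goes over it with 3 mm each side; turned otherwise the block cannot reach the stop.
- jig_screw: Low clamp screw on a dark steel post, 18 mm high above the jig floor, at the jig corner opposite the stops, pointing at 45 degrees into the corner, backed off and not to be used: a block lowered 8 mm short of the rail and 20 mm short of the end stop clears screw, key and plunger. Origin on the floor under the post.
- jig_plunger (a joint): Travel (m) of the brass spring plunger that stands out 8 mm from the nose of the key, pointing away from the end stop, and presses on the bottom of the slot: 0 = fully out, 0.004 when the block is home, stop at 0.007. It pushes the block back from the end stop with 2 N at first touch and 3.6 N when home; the stops are rigid.
- clamp_strap: Bystander: tan steel clamp strap with two holes, 76 x 27 x 14 mm; origin at the middle of its underside.
- step_block: Bystander: dark stepped block, 48 x 66 x 40 mm; origin at the middle of its underside.
- t_nut: Bystander: grey T-slot nut, 34 x 35 x 18 mm; origin at the middle of its underside.
- spanner: Bystander: bright adjustable spanner, 95 x 182 x 11 mm; origin at the middle of its underside.
- steel_block: Bystander: dark ground packing block, 65 x 69 x 44 mm; origin at the middle of its underside.

How it is judged:
By the outcome, as a careful person would: the job done as asked, in the order asked, and still so for the second after the job is handed in, while the arm keeps its last pose, push and grip.
It also fails if it takes over 67 s, if anything falls off the work surface, if the arm or the gripper's body presses on something with over 40 N, if the wrist force passes 120 N, or if a joint passes its speed limit or range.

## Working session

There is one attempt and no reset: what is moved stays moved. The work goes in short steps, Python scripts to look and compute and a tool call to move; the robot and the scene stay as the last step left them, time stands still between calls to the robot, and variables do not carry over. Pictures are saved under pics/ and viewed, at most 10 in all, crops included, and the job is handed in when it is done.

Besides the shell and the picture viewer there is one more tool, called after "Emit:" as name(argument=value, ...) on one line, values as JSON. jog_arm: Moves the arm, as the interface text tells. Its arguments: {"type":"object","properties":{"commands":{"type":"array","items":{"type":"number"}},"squeeze":{"type":"number"}},"required":["commands"]}

```bash
mkdir -p pics
cat > h.py <<'E'
import sys; sys.path.insert(0,'.')
from rig import *
import numpy as np, cv2
from scipy.spatial.transform import Rotation as Ro
def snap(n,f):
    d=get_image(n); cv2.imwrite(f'pics/{f}.png',d['image'][:,:,::-1]); np.savez(f'pics/{f}.npz',**d); return d
def ray(f,uv,z):
    d=np.load(f'pics/{f}.npz'); K,R,t=d['K'],d['R'],d['t']
    c=-R.T@t; v=R.T@np.linalg.solve(K,[uv[0],uv[1],1.]); return c+v*(z-c[2])/v[2]
def proj(f,X):
    d=np.load(f'pics/{f}.npz'); p=d['K']@(d['R']@np.asarray(X,float)+d['t']); return p[:2]/p[2]
def tool():
    s=get_state(); q=s['tool_rot']; return np.array(s['tool_pos']),Ro.from_quat([q[1],q[2],q[3],q[0]]).as_matrix()
E
python3 - <<'E'
from h import *
a=snap('scene','s0')['image'];b=snap('side','d0')['image'];w=snap('wrist','w0')['image']
cv2.imwrite('pics/ab.png',cv2.resize(np.vstack([np.hstack([a,b]),np.hstack([w,w*0])]),(800,600))[:,:,::-1])
print(get_state()); print(tool()[1])
for f in('s0','d0','w0'):
  d=np.load(f'pics/{f}.npz');print(d['K'][0],-d['R'].T@d['t'])
E
```

```text
{'clock': 0.15, 'joint_positions': array([-1.39800444e+00,  2.76454678e-01,  1.50582525e+00,  1.70278850e-05,
        1.36069749e+00, -1.21028270e-01]), 'dq': array([-0.00259234, -0.00184753, -0.00391297, -0.00276284,  0.00095613,
        0.00027985]), 'joint_efforts': array([ 1.06586343e-03, -4.17144048e+01, -2.46032864e+01, -9.45840748e-05,
        7.64701806e-03, -9.09876803e-06]), 'tool_pos': array([ 0.16648333, -0.55021892,  0.40404224]), 'tool_rot': array([-6.92368770e-04,  9.89228132e-01,  1.46380403e-01, -9.59547803e-06]), 'ft_force': array([-0.52414355,  0.27270601,  0.21770495]), 'moment': array([-0.01091131, -0.01153759,  0.00032945]), 'finger_force': 0.0, 'finger_gap': 0.08548620087906443}
[[ 9.57145555e-01  2.89607212e-01 -2.21682673e-04]
 [ 2.89607239e-01 -9.57144596e-01  1.36701215e-03]
 [ 1.83714206e-04 -1.37263051e-03 -9.99999041e-01]]
[410.88549862   0.         286.43777653] [0.01481434 0.68909759 0.83368252]
[481.72406752   0.         289.78500501] [0.44375772 1.30187328 0.71022263]
[342.33303449   0.         279.24183548] [ 0.23546342 -0.52851718  0.37372051]
```

View pics/ab.png

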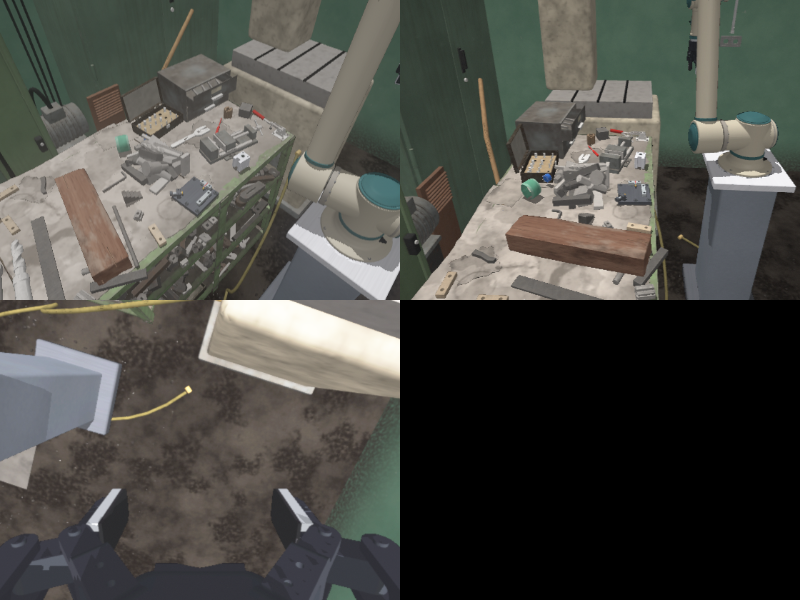

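The overview shows the dark jig plate at about scene (273,273) and a silvery block with a dark bore at about (337,224). I'll take closer crops.

Run:
```python
from h import *
a=cv2.imread('pics/s0.png')[195:315,225:385];cv2.imwrite('pics/c1.png',cv2.resize(a,None,fx=5,fy=5,interpolation=cv2.INTER_CUBIC))
for n,uv,z in(('jig',(273,273),.014),('blk',(337,222),.05)): print(n,ray('s0',uv,z))
```

```text
jig [0.4490238  0.26979307 0.014     ]
blk [0.42690982 0.05453368 0.05      ]
```

View pics/c1.png

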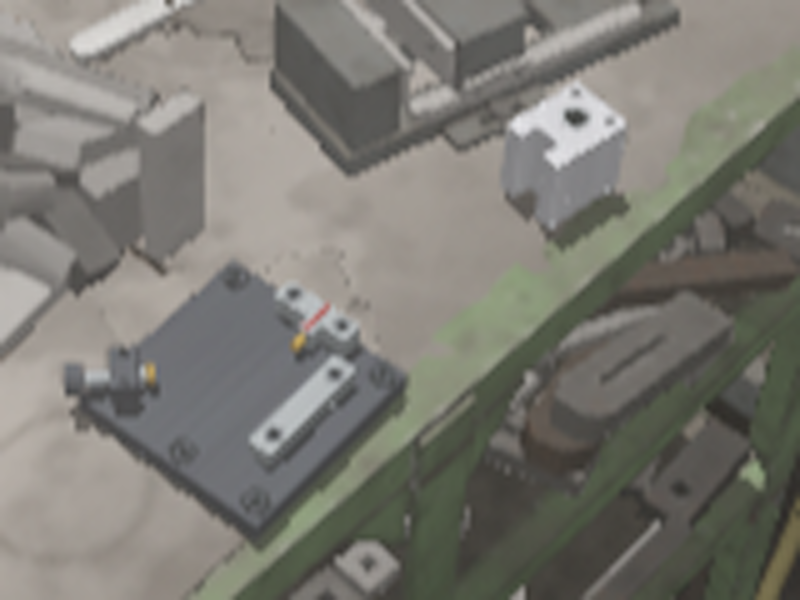

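The crop shows the jig: plate corners at (232,262), (407,375), (260,535) and (85,400), red key line at (318,318), plunger at (299,343), rail (345,365)-(258,445). The block's top corners are (510,127), (578,87), (627,122) and (557,165), with the slot in the edge (510,127)-(557,165).

```bash
cat > m1.py <<'E'
from h import *
f=lambda u,v,z:ray('s0',(u/5+225-.4,v/5+195-.4),z)[:2]
P=np.array([f(*p,.014) for p in((232,262),(407,375),(260,535),(85,400))])
B=np.array([f(*p,.05) for p in((510,127),(557,165),(627,122),(578,87))])
L=lambda A:[np.linalg.norm(A[i]-A[i-1]).round(4) for i in range(4)]
print('plate',P.round(3),L(P),'blk',B.round(3),L(B))
# end stop side is edge P0-P1 ; +y = towards it
yj=(P[0]+P[1]-P[2]-P[3]);yj/=np.linalg.norm(yj);xj=np.array([yj[1],-yj[0]])
seat=P.mean(0)+8*xj/1000+18*yj/1000
yb=(B[0]+B[1]-B[2]-B[3]);yb/=np.linalg.norm(yb)
ang=lambda v:np.degrees(np.arctan2(v[1],v[0]))
print('yj',ang(yj),'xj to rail?',xj,'seat',seat,'yb',ang(yb),'c',B.mean(0))
E
python3 m1.py
```

```text
plate [[0.511 0.215]
 [0.398 0.206]
 [0.386 0.321]
 [0.5   0.327]] [np.float64(0.1119), np.float64(0.1134), np.float64(0.116), np.float64(0.1146)] blk [[0.451 0.068]
 [0.416 0.072]
 [0.409 0.022]
 [0.444 0.019]] [np.float64(0.0492), np.float64(0.0351), np.float64(0.0508), np.float64(0.035)]
yj -83.96825858792451 xj to rail? [-0.99446383 -0.1050794 ] seat [0.44279236 0.24837239] yb 82.08606527202485 c [0.43016099 0.04534525]
```

Run:
```python
from h import *
d=np.load('pics/d0.npz');K,R,t=d['K'],d['R'],d['t'];c=-R.T@t
for px in((357,130),(357,225),(350,158)):
  v=R.T@np.linalg.solve(K,[*px,1.]); print(px,[(c+v*(y-c[1])/v[1]).round(2) for y in(-.2,-.4,-.6)])
p,T=tool()
for X in((.25,-.30,.45),(.43,.02,.42)): print(T.T@(np.array(X)-p)*1000)
```

```text
(357, 130) [array([ 0.37, -0.2 ,  0.24]), array([ 0.36, -0.4 ,  0.18]), array([ 0.36, -0.6 ,  0.11])]
(357, 225) [array([ 0.36, -0.2 , -0.11]), array([ 0.34, -0.4 , -0.22]), array([ 0.33, -0.6 , -0.32])]
(350, 158) [array([ 0.39, -0.2 ,  0.14]), array([ 0.38, -0.4 ,  0.07]), array([ 0.38, -0.6 , -0.01])]
[ 152.41126683 -215.37173584  -45.63417871]
[ 417.36627174 -469.48752957  -15.23666647]
```

Emit:
jog_arm(commands=[50,-70,-45,0,0,-8,1,100,-140,-45,0,0,-16,1,152,-215,-45,0,0,-25,1,195,-255,-40,0,0,-34,1,240,-300,-35,0,0,-43,1,285,-340,-30,0,0,-52,1,330,-385,-25,0,0,-60,1,375,-430,-20,0,0,-65.2,1,417,-469,-15,0,0,-65.2,1,417,-469,-15,0,0,-65.2,1,417,-469,-15,0,0,-65.2,1])

```text
clock: 1.52
tool_pos: [0.4307, 0.0223, 0.4191]
tool_rot: [-0.001, 0.753, 0.658, 0.0]
ft_force: [-1.1, -0.7, -0.3]
finger_gap: 0.0854
finger_force: 0.0
```

Run:
```python
from h import *
snap('wrist','w1');print(tool(),get_state()['clock'],get_state()['joint_positions'])
cv2.imwrite('pics/w1b.png',cv2.resize(cv2.imread('pics/w1.png'),(800,600),interpolation=cv2.INTER_CUBIC))
```

```text
(array([0.43075695, 0.0218025 , 0.41906417]), array([[ 1.34384132e-01,  9.90929112e-01, -6.32536817e-04],
       [ 9.90928695e-01, -1.34383307e-01,  1.20355219e-03],
       [ 1.10763252e-03, -7.88537200e-04, -9.99999076e-01]])) 1.575 [-1.11542421e-01  4.74652207e-02  1.75539133e+00  1.15646143e-03
  1.33949882e+00  2.29836190e-02]
```

View pics/w1b.png

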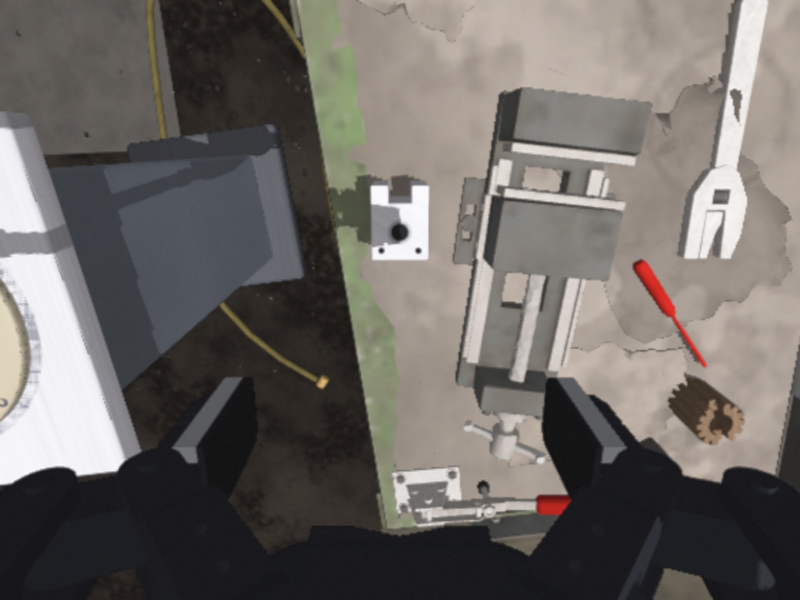

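The wrist view shows the block's top corners at about (371,179), (428,183), (429,260) and (372,260), slot at (402,190), and the vise flange from px 455 to its right. I'll descend with a reduced opening.

Run:
```python
from h import *
k=.7
B=np.array([ray('w1',(u*k,v*k),.05)[:2] for u,v in((371,180),(428,182),(429,260),(372,260))])
print(B.round(4),[np.linalg.norm(B[i]-B[i-1]).round(4) for i in range(4)])
yb=B[0]+B[1]-B[2]-B[3];xb=B[1]+B[2]-B[0]-B[3]
print(np.degrees(np.arctan2(yb[1],yb[0])),np.degrees(np.arctan2(xb[1],xb[0]))+90,B.mean(0))
p,T=tool()
print('flange',ray('w1',(455*k,235*k),.01),ray('w1',(485*k,235*k),.06))
for z in(.13,.04): print(T.T@(np.array([*B.mean(0),z+.155])-p)*1000)
```

```text
[[0.4172 0.0758]
 [0.4553 0.0694]
 [0.4497 0.0155]
 [0.4096 0.0209]] [np.float64(0.0555), np.float64(0.0386), np.float64(0.0542), np.float64(0.0405)]
83.09067031434661 81.37802881171305 [0.43290968 0.04540736]
flange [0.47339888 0.02320401 0.01      ] [0.48900803 0.03006611 0.06      ]
[ 23.53152979  -0.93318407 134.09109044]
[ 23.43184286  -0.86221572 224.09100726]
```

Emit:
jog_arm(commands=[12,-1,50,0,0,0,0.65,23.5,-1,100,0,0,0,0.65,23.5,-1,140,0,0,0,0.65,23.5,-1,165,0,0,0,0.65,23.5,-1,190,0,0,0,0.65,23.5,-1,210,0,0,0,0.65,23.5,-1,222,0,0,0,0.65,23.5,-1,222,0,0,0,0.65])

```text
clock: 2.58
tool_pos: [0.4318, 0.0418, 0.1973]
tool_rot: [-0.0, 0.755, 0.656, -0.001]
ft_force: [-0.3, 0.6, -0.1]
finger_gap: 0.0553
finger_force: 0.0
```

Emit:
jog_arm(commands=[0,0,0,0,0,0,0.3,0,0,0,0,0,0,0.3,0,0,0,0,0,0,0.3,0,0,0,0,0,0,0.3,0,0,0,0,0,0,0.3,0,0,0,0,0,0,0.3], squeeze=50)

```text
clock: 3.32
tool_pos: [0.4326, 0.0425, 0.1985]
tool_rot: [0.001, 0.754, 0.657, 0.0]
ft_force: [-0.3, -2.4, 6.3]
finger_gap: 0.0395
finger_force: 51.7
```

Emit:
jog_arm(commands=[0,0,-30,0,0,0,0.3,0,0,-70,0,0,0,0.3,30,-1,-110,0,0,0,0.3,55,-2,-110,0,0,10,0.3,78,-3,-110,0,0,20,0.3,78,-3,-110,0,0,30,0.3,78,-3,-110,0,0,40,0.3,78,-3,-110,0,0,50,0.3,78,-3,-110,0,0,60,0.3,78,-3,-110,0,0,69,0.3,78,-3,-110,0,0,78,0.3,78,-3,-110,0,0,86,0.3])

```text
clock: 4.82
tool_pos: [0.4393, 0.1205, 0.307]
tool_rot: [-0.0, 0.999, -0.037, -0.001]
ft_force: [0.4, -1.1, -1.6]
finger_gap: 0.0393
finger_force: 51.9
```

Emit:
jog_arm(commands=[0,0,40,0,0,0,0.3,0,0,75,0,0,0,0.3,0,0,95,0,0,0,0.3,0,0,104,0,0,0,0.3,0,0,107,0,0,0,0.3,0,0,109,0,0,0,0.3,0,0,109,0,0,0,0.3,0,0,109,0,0,0,0.3])

```text
clock: 5.82
tool_pos: [0.4401, 0.1204, 0.1992]
tool_rot: [-0.0, 0.999, -0.035, 0.001]
ft_force: [0.5, 0.3, -3.8]
finger_gap: 0.0388
finger_force: 51.6
```

Emit:
jog_arm(commands=[0,0,1,0,0,0,0.3,0,0,1,0,0,0,0.7,0,0,1,0,0,0,0.7,0,0,1,0,0,0,0.7,0,0,-20,0,0,0,0.7,0,0,-70,0,0,0,0.7,0,0,-130,0,0,-8,0.7,0,0,-180,0,0,-18,0.7,0,0,-190,0,0,-28,0.7,0,0,-190,0,0,-38,0.7,0,0,-190,0,0,-48,0.7])

```text
clock: 7.2
tool_pos: [0.4397, 0.1203, 0.3889]
tool_rot: [0.0, 0.926, 0.378, 0.0]
ft_force: [0.2, 0.2, -0.4]
finger_gap: 0.0601
finger_force: 0.0
```

Emit:
jog_arm(commands=[0,0,0,0,0,-10,0.7,0,0,0,0,0,-20,0.7,0,0,0,0,0,-30,0.7,0,0,0,0,0,-40,0.7,0,0,0,0,0,-46,0.7,0,0,0,0,0,-46,0.7,0,0,0,0,0,-46,0.7])

```text
clock: 8.07
tool_pos: [0.4399, 0.1203, 0.3886]
tool_rot: [-0.0, 0.707, 0.707, -0.0]
ft_force: [0.3, 0.3, -0.3]
finger_gap: 0.0597
finger_force: 0.0
```

Run:
```python
from h import *
snap('wrist','w2');print(tool())
cv2.imwrite('pics/w2b.png',cv2.resize(cv2.imread('pics/w2.png'),(800,600),interpolation=cv2.INTER_CUBIC))
```

```text
(array([0.4398977 , 0.12036148, 0.38864983]), array([[ 5.92564479e-04,  9.99999824e-01, -1.54213202e-05],
       [ 9.99999819e-01, -5.92566040e-04, -1.01425911e-04],
       [-1.01435031e-04, -1.53612160e-05, -9.99999995e-01]]))
```

View pics/w2b.png

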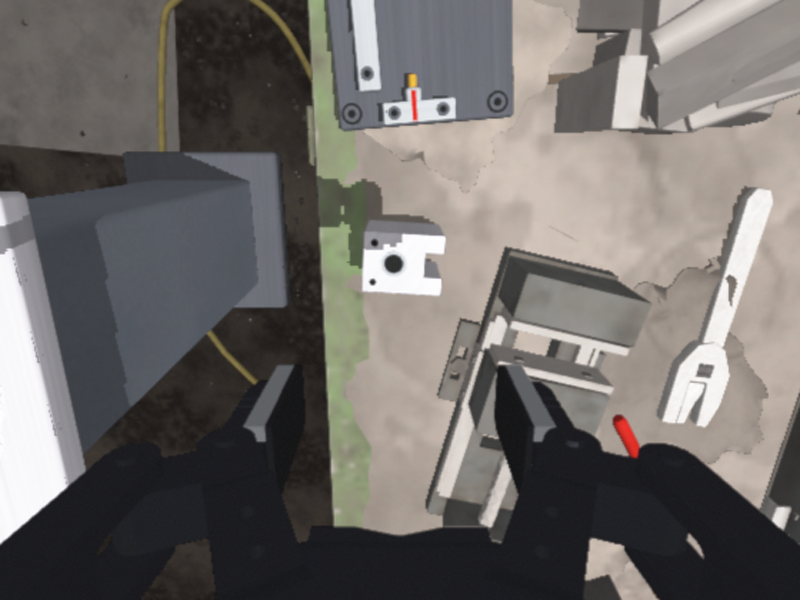

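The block stands upright near (403,258) with its slot facing +x. The jig is partly in view at the top (key red line at (414,105)). I'll shift the camera over the jig to measure it once more.

Emit:
jog_arm(commands=[60,0,0,0,0,0,0.7,115,0,0,0,0,0,0.7,115,0,0,0,0,0,0.7,115,0,0,0,0,0,0.7,115,0,0,0,0,0,0.7])

```text
clock: 8.75
tool_pos: [0.4399, 0.2344, 0.3886]
tool_rot: [0.0, 0.707, 0.707, -0.0]
ft_force: [-0.4, -0.1, 0.6]
finger_gap: 0.0596
finger_force: 0.0
```

Run:
```python
from h import *
snap('wrist','w3');print(tool())
im=cv2.imread('pics/w3.png')
u,v=proj('w3',[.443,.265,.014]);print(u,v)
x0,y0=max(0,int(u)-80),max(0,int(v)-60)
print(x0,y0);cv2.imwrite('pics/w3b.png',cv2.resize(im[y0:y0+120,x0:x0+160],None,fx=5,fy=5,interpolation=cv2.INTER_CUBIC))
```

```text
(array([0.43991626, 0.23429687, 0.38866496]), array([[ 1.17721121e-03,  9.99999301e-01, -1.12137431e-04],
       [ 9.99999180e-01, -1.17726750e-03, -5.03238252e-04],
       [-5.03369916e-04, -1.11544921e-04, -9.99999867e-01]]))
283.7081407000153 146.2612923564583
203 86
```

View pics/w3b.png

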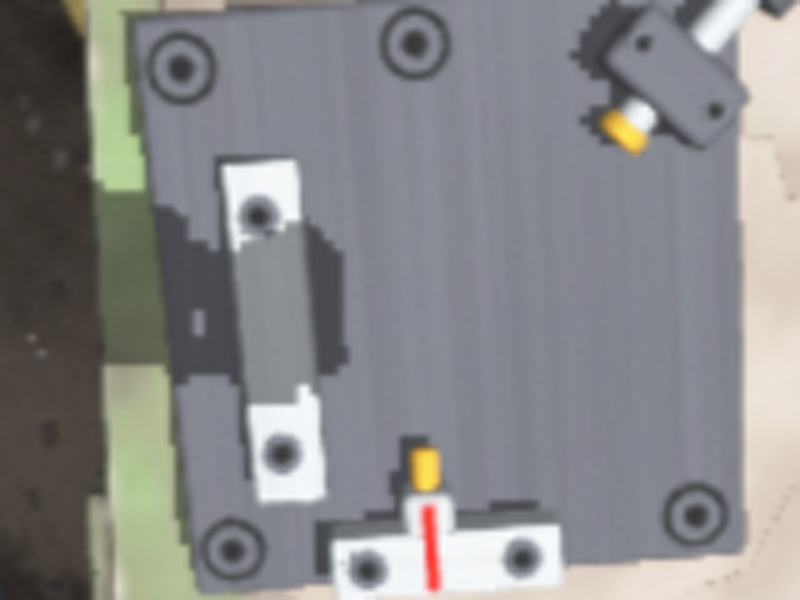

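The crop shows the rail's inner edge running (297,158)-(325,498), the stop's front edge (332,541)-(560,523), the key's red line (428,505)-(434,590) and the plate corners at (135,15), (200,592) and (745,550).

```bash
cat > m2.py <<'E'
from h import *
f=lambda u,v,z:ray('w3',(u/5+203-.4,v/5+86-.4),z)[:2]
r0,r1=f(297,158,.026),f(325,498,.026);e0,e1=f(332,541,.028),f(560,523,.028);k0,k1=f(428,505,.028),f(434,590,.028)
p0,p1,p2=f(135,15,.014),f(200,592,.014),f(745,550,.014)
A=lambda v:np.degrees(np.arctan2(v[1],v[0]))
print('rail y',A(r1-r0),np.linalg.norm(r1-r0),'end',A(e1-e0)-90,np.linalg.norm(e1-e0),'key',A(k1-k0),'plate',A(p1-p0),A(p2-p1)-90,np.linalg.norm(p1-p0),np.linalg.norm(p2-p1))
th=np.radians(A(r1-r0)+A(e1-e0)-90+A(p1-p0)+A(p2-p1)-90)/4
y=np.array([np.cos(th),np.sin(th)]);x=np.array([y[1],-y[0]])
em=(e0+e1)/2;rm=(r0+r1)/2
print('th',np.degrees(th),'seat via rail/end', x*((rm@x)-.02)+y*((em@y)-.026), 'keyx',(k0@x,em@x,rm@x-.02),'plate mid',(p0+p2)/2+.008*x+.018*y)
E
python3 m2.py
```

```text
rail y -86.04405966667073 0.06592888670325657 end -85.41320288975724 0.04558526288472139 key -85.70650036569569 plate -85.67305871518316 -85.4928197012551 0.11519228140434948 0.11431651361342073
th -85.65578524321656 seat via rail/end [0.44569827 0.24710927] keyx (np.float64(-0.46327741639842834), np.float64(-0.46643856735437084), np.float64(-0.463135860658276)) plate mid [0.44600352 0.24816883]
```

Emit:
jog_arm(commands=[-50,0,0,0,0,-10,0.7,-100,0,0,0,0,-20,0.7,-115,0,0,0,0,-30,0.7,-115,0,0,0,0,-40,0.7,-115,0,0,0,0,-50,0.7,-115,0,0,0,0,-60,0.7,-115,0,20,0,0,-69,0.7,-115,0,50,0,0,-78,0.7,-115,0,90,0,0,-86,0.7,-115,0,100,0,0,-86,0.7,-115,0,100,0,0,-86,0.7])

```text
clock: 10.18
tool_pos: [0.4401, 0.1198, 0.2888]
tool_rot: [-0.0, 0.036, 0.999, -0.0]
ft_force: [-0.1, 1.0, -0.5]
finger_gap: 0.06
finger_force: 0.0
```

Run:
```python
from h import *
p,T=tool();print(p,np.degrees(np.arctan2(T[1,0],T[0,0])),get_state()['joint_positions'].round(2),T.T@(np.array([.442,.1204,.1985])-p)*1000)
```

```text
[0.44009028 0.11983791 0.2888092 ] 175.85785162079995 [ 0.11  0.2   1.93 -0.    1.01 -1.39] [-1.90765705  0.71884063 90.30813178]
```

Emit:
jog_arm(commands=[-2,0,40,0,0,0,0.7,-2,0,70,0,0,0,0.7,-2,0,85,0,0,0,0.7,-2,0,90,0,0,0,0.7,-2,0,90,0,0,0,0.7,-2,0,90,0,0,0,0.3,-2,0,90,0,0,0,0.3,-2,0,90,0,0,0,0.3,-2,0,90,0,0,0,0.3,-2,0,90,0,0,0,0.3,-2,0,90,0,0,0,0.3], squeeze=60)

```text
clock: 11.55
tool_pos: [0.4426, 0.1202, 0.2]
tool_rot: [0.001, 0.035, 0.999, 0.0]
ft_force: [-0.4, -0.6, 6.1]
finger_gap: 0.0389
finger_force: 61.7
```

Emit:
jog_arm(commands=[0,0,-40,0,0,0,0.3,0,0,-90,0,0,0,0.3,0,30,-100,0,0,10,0.3,0,60,-100,0,0,20,0.3,0,90,-100,0,0,30,0.3,0,120,-100,0,0,40,0.3,0,148,-100,0,0,50,0.3,0,148,-100,0,0,60,0.3,0,148,-100,0,0,70,0.3,0,148,-100,0,0,80,0.3,0,148,-100,0,0,81.7,0.3,0,148,-100,0,0,81.7,0.3])

```text
clock: 13.05
tool_pos: [0.452, 0.2678, 0.2986]
tool_rot: [-0.0, 0.679, 0.734, -0.0]
ft_force: [-0.3, 0.1, -2.0]
finger_gap: 0.0386
finger_force: 62.1
```

Run:
```python
from h import *
w=snap('wrist','w4')['image'];s=snap('scene','s4')['image'];d=snap('side','d4')['image']
p,T=tool();print(p,np.degrees(np.arctan2(T[1,0],T[0,0])),get_state()['joint_positions'].round(2),get_state()['ft_force'])
def crop(im,f,X,h=45):
  u,v=proj(f,X).astype(int); return cv2.resize(im[max(0,v-h):v+h,max(0,u-h):u+h],(400,400),interpolation=cv2.INTER_CUBIC),(u,v)
a,ca=crop(s,'s4',[.45,.26,.07]);b,cb=crop(d,'d4',[.45,.26,.07]);print(ca,cb)
cv2.imwrite('pics/m4.png',np.hstack([a,b])[:,:,::-1])
```

```text
[0.45210732 0.26780273 0.2986343 ] 94.39687647783548 [ 0.4   0.29  1.77 -0.    1.08  0.33] [ 0.490415   -0.10711527 -2.72522107]
(np.int64(275), np.int64(256)) (np.int64(328), np.int64(249))
```

View pics/m4.png

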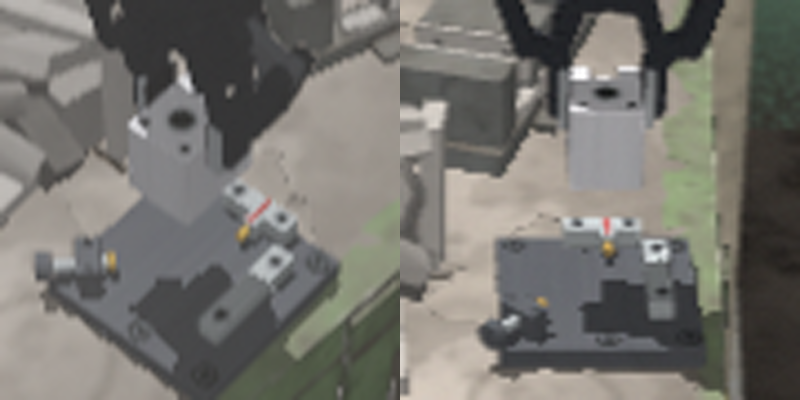

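The block is held, slot end towards the key, above the plate: block at (180,150) in the left crop and (605,130) in the right. I'll lower it.

Emit:
jog_arm(commands=[0,0,30,0,0,0,0.3,0,0,60,0,0,0,0.3,0,0,75,0,0,0,0.3,0,0,81,0,0,0,0.3,0,0,83,0,0,0,0.3,0,0,84,0,0,0,0.3,0,0,84,0,0,0,0.3])

```text
clock: 14.08
tool_pos: [0.4524, 0.268, 0.2153]
tool_rot: [0.0, 0.68, 0.733, 0.001]
ft_force: [0.6, -0.1, -3.6]
finger_gap: 0.039
finger_force: 61.8
```

Emit:
jog_arm(commands=[0,0,0.5,0,0,0,0.3,0,0,1,0,0,0,0.3,0,0,1,0,0,0,0.3])

```text
clock: 14.45
tool_pos: [0.4522, 0.2679, 0.214]
tool_rot: [0.0, 0.68, 0.733, 0.0]
ft_force: [0.4, 0.4, 0.1]
finger_gap: 0.0391
finger_force: 62.3
```

Emit:
jog_arm(commands=[0,0,0.5,0,0,0,0.3,0,0,0.5,0,0,0,0.3,0,0,0.5,0,0,0,0.3])

```text
clock: 14.82
tool_pos: [0.4522, 0.2679, 0.214]
tool_rot: [0.0, 0.68, 0.733, 0.0]
ft_force: [-1.6, -0.2, 6.0]
finger_gap: 0.0389
finger_force: 63.0
```

Emit:
jog_arm(commands=[0,-3,0,0,0,0,0.3,0,-6,0,0,0,0,0.3,0,-7,0,0,0,0,0.3,0,-7,0,0,0,0,0.3])

```text
clock: 15.32
tool_pos: [0.4461, 0.2677, 0.214]
tool_rot: [0.001, 0.68, 0.733, 0.002]
ft_force: [3.7, 0.9, 5.4]
finger_gap: 0.039
finger_force: 63.0
```

Emit:
jog_arm(commands=[0,-0.5,0,0,0,0,0.3,0,-1,0,0,0,0,0.3,0,-1,0,0,0,0,0.3])

```text
clock: 15.7
tool_pos: [0.4453, 0.2676, 0.214]
tool_rot: [0.001, 0.68, 0.733, 0.002]
ft_force: [3.4, 0.5, 5.6]
finger_gap: 0.0389
finger_force: 63.0
```

Emit:
jog_arm(commands=[0,-0.5,0,0,0,0,0.3,0,-1,0,0,0,0,0.3,0,-1,0,0,0,0,0.3])

```text
clock: 16.08
tool_pos: [0.4445, 0.2676, 0.214]
tool_rot: [0.001, 0.68, 0.733, 0.002]
ft_force: [4.1, 0.6, 6.2]
finger_gap: 0.0388
finger_force: 62.9
```

Emit:
jog_arm(commands=[0,-0.5,0,0,0,0,0.3,0,-1,0,0,0,0,0.3,0,-1,0,0,0,0,0.3])

```text
clock: 16.45
tool_pos: [0.4442, 0.2675, 0.2141]
tool_rot: [0.002, 0.68, 0.733, 0.003]
ft_force: [5.5, -0.7, 4.8]
finger_gap: 0.0388
finger_force: 62.7
```

Emit:
jog_arm(commands=[0,-0.5,0,0,0,0,0.3,-4,-0.5,0,0,0,0,0.3,-8,-0.5,0,0,0,0,0.3,-12,-0.5,0,0,0,0,0.3,-15,-0.5,0,0,0,0,0.3,-15,-0.5,0,0,0,0,0.3])

```text
clock: 17.2
tool_pos: [0.445, 0.2535, 0.2142]
tool_rot: [0.001, 0.68, 0.733, 0.004]
ft_force: [6.2, 5.2, 3.3]
finger_gap: 0.039
finger_force: 62.7
```

Emit:
jog_arm(commands=[-1,0,0,0,0,0,0.3,-2,0,0,0,0,0,0.3,-3,0,0,0,0,0,0.3,-3,0,0,0,0,0,0.3])

```text
clock: 17.7
tool_pos: [0.4452, 0.2507, 0.2142]
tool_rot: [0.001, 0.681, 0.733, 0.004]
ft_force: [5.6, 5.8, 3.6]
finger_gap: 0.0387
finger_force: 62.7
```

Emit:
jog_arm(commands=[-0.5,0,0,0,0,0,0.3,-1,0,0,0,0,0,0.3,-1,0,0,0,0,0,0.3])

```text
clock: 18.08
tool_pos: [0.4453, 0.2498, 0.2142]
tool_rot: [0.001, 0.681, 0.733, 0.004]
ft_force: [5.8, 6.1, 2.8]
finger_gap: 0.0387
finger_force: 62.7
```

Emit:
jog_arm(commands=[-0.5,0,0,0,0,0,0.3,-1,0,0,0,0,0,0.3,-1,0,0,0,0,0,0.3])

```text
clock: 18.45
tool_pos: [0.4454, 0.2488, 0.2142]
tool_rot: [0.001, 0.681, 0.733, 0.004]
ft_force: [6.1, 5.3, 3.5]
finger_gap: 0.0388
finger_force: 62.7
```

Emit:
jog_arm(commands=[-0.5,0,0,0,0,0,0.3,-1,0,0,0,0,0,0.3,-1,0,0,0,0,0,0.3])

```text
clock: 18.82
tool_pos: [0.4454, 0.2482, 0.2142]
tool_rot: [0.0, 0.681, 0.733, 0.005]
ft_force: [5.0, 7.3, 2.9]
finger_gap: 0.0388
finger_force: 62.7
```

Emit:
jog_arm(commands=[-0.5,0,0,0,0,0,0.3,-1,0,0,0,0,0,0.3,-1,0,0,0,0,0,0.3])

```text
clock: 19.2
tool_pos: [0.4455, 0.2473, 0.2143]
tool_rot: [0.0, 0.681, 0.732, 0.005]
ft_force: [4.5, 7.0, 3.3]
finger_gap: 0.039
finger_force: 62.7
```

Emit:
jog_arm(commands=[-0.5,-0.5,0,0,0,0,0.3,-1,-0.5,0,0,0,0,0.3,-1,-0.5,0,0,0,0,0.3])

```text
clock: 19.58
tool_pos: [0.4454, 0.2465, 0.2143]
tool_rot: [0.0, 0.681, 0.732, 0.005]
ft_force: [6.6, 7.8, 2.2]
finger_gap: 0.0386
finger_force: 62.5
```

Run:
```python
from h import *
p,T=tool();s=get_state();print(p,np.degrees(np.arctan2(T[1,0],T[0,0])),T[:,2].round(4),s['ft_force'],s['moment'])
```

```text
[0.44535643 0.24645445 0.21429869] 94.18735354261938 [ 0.008   0.0073 -0.9999] [6.55201558 7.84998992 2.24991833] [ 1.46590549 -0.95204968 -0.12494387]
```

Emit:
jog_arm(commands=[0,0,0.2,0.2,-0.2,0,0.3,0,0,0.3,0.45,-0.42,0,0.3,0,0,0.3,0.45,-0.42,0,0.3,0,0,0.3,0.45,-0.42,0,0.3])

```text
clock: 20.08
tool_pos: [0.4463, 0.2466, 0.2141]
tool_rot: [0.001, 0.681, 0.733, 0.001]
ft_force: [7.0, 8.0, -0.2]
finger_gap: 0.039
finger_force: 62.2
```

```bash
cat > st.py <<'E'
from h import *
p,T=tool();s=get_state();print(p.round(5),'tip',(p+.18*T[:,2]).round(5),np.degrees(np.arctan2(T[1,0],T[0,0])),T[:,2].round(4),s['ft_force'].round(1),s['moment'].round(2))
E
python3 st.py
```

```text
[0.44627 0.24662 0.21412] tip [0.4469  0.24661 0.03412] 94.19681670512986 [ 0.0035 -0.     -1.    ] [ 7.   8.  -0.2] [ 1.56 -1.41 -0.06]
```

Emit:
jog_arm(commands=[-0.5,0,0.5,0.1,0,0,0.3,-1,-0.3,0.6,0.2,0,0,0.3,-1,-0.3,0.6,0.2,0,0,0.3,-1,-0.3,0.6,0.2,0,0,0.3])

```text
clock: 20.58
tool_pos: [0.4466, 0.2461, 0.2141]
tool_rot: [0.0, 0.681, 0.732, 0.001]
ft_force: [7.3, 9.2, 2.8]
finger_gap: 0.0386
finger_force: 62.6
```

```bash
python3 st.py
```

```text
[0.44659 0.24611 0.21412] tip [0.44695 0.24634 0.03412] 94.17699635275099 [ 0.002   0.0013 -1.    ] [7.3 9.2 2.8] [ 1.74 -1.4  -0.06]
```

Emit:
jog_arm(commands=[-0.5,0,0,0,0,0,0.3,-1,0,0.2,0,-0.1,0,0.3,-1,0,0.2,0,-0.1,0,0.3,-1,0,0.2,0,-0.1,0,0.3])

```text
clock: 21.08
tool_pos: [0.4466, 0.2456, 0.2141]
tool_rot: [0.0, 0.681, 0.732, 0.001]
ft_force: [7.4, 12.1, 3.3]
finger_gap: 0.0389
finger_force: 62.8
```

```bash
python3 st.py
```

```text
[0.44661 0.24558 0.21411] tip [0.44699 0.24573 0.03411] 94.15138509513038 [ 2.1e-03  9.0e-04 -1.0e+00] [ 7.4 12.1  3.3] [ 2.19 -1.25  0.  ]
```

Emit:
jog_arm(commands=[-0.5,-0.3,0,0,0,0,0.3,-1,-0.5,0.1,0.1,-0.1,0,0.3,-1,-0.5,0.1,0.1,-0.1,0,0.3,-1,-0.5,0.1,0.1,-0.1,0,0.3])

```text
clock: 21.58
tool_pos: [0.4466, 0.2454, 0.2142]
tool_rot: [0.0, 0.681, 0.732, 0.001]
ft_force: [8.3, 15.9, 3.5]
finger_gap: 0.0391
finger_force: 62.5
```

```bash
python3 st.py
python3 - <<'E'
from h import *
s=snap('scene','s5')['image'];d=snap('side','d5')['image']
def crop(im,f,X,h=32):
  u,v=proj(f,X).astype(int); return cv2.resize(im[v-h:v+h,u-h:u+h],(400,400),interpolation=cv2.INTER_CUBIC),(u,v)
a,ca=crop(s,'s5',[.445,.24,.03]);b,cb=crop(d,'d5',[.445,.24,.03]);print(ca,cb)
cv2.imwrite('pics/m5.png',np.hstack([a,b])[:,:,::-1])
E
```

```text
[0.44663 0.24539 0.21418] tip [0.44702 0.24564 0.03418] 94.11811492942883 [ 0.0022  0.0014 -1.    ] [ 8.3 15.9  3.5] [ 2.81 -1.38  0.04]
(np.int64(282), np.int64(262)) (np.int64(330), np.int64(258))
```

View pics/m5.png

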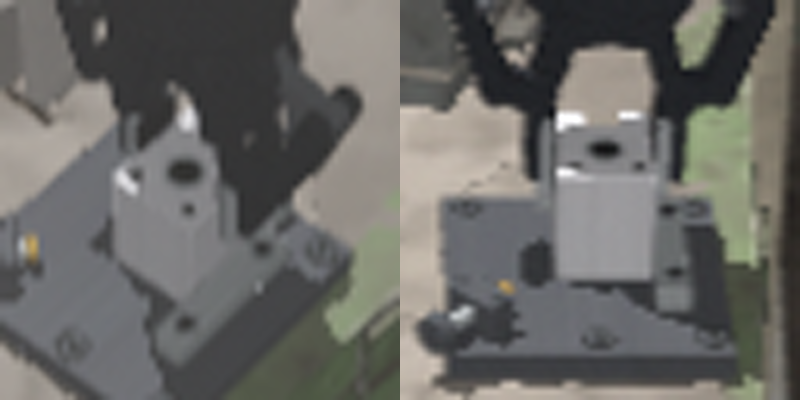

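The left and right crops show the block home by the rail (block edge and rail meet at px ~655 in the right crop), with the end stop hidden behind it. Force now rises without any motion. I'll firm up both pushes and the seating, then hold.

Emit:
jog_arm(commands=[0,-0.5,0.2,0,0,0,0.3,0,-1,0.5,0.1,-0.1,0,0.3,0,-1,0.5,0.1,-0.1,0,0.3,0,-1,0.5,0.1,-0.1,0,0.3,0,-1,0.5,0.1,-0.1,0,0.3])

```text
clock: 22.3
tool_pos: [0.4464, 0.2456, 0.2142]
tool_rot: [0.001, 0.681, 0.732, 0.001]
ft_force: [9.1, 15.0, 3.5]
finger_gap: 0.0389
finger_force: 62.8
```

```bash
python3 st.py
```

```text
[0.44644 0.24555 0.21418] tip [0.447   0.24562 0.03418] 94.12491009135756 [ 3.1e-03  4.0e-04 -1.0e+00] [ 9.1 15.   3.5] [ 2.91 -1.5   0.05]
```

Emit:
jog_arm(commands=[0,-0.5,0.5,0,-0.1,0,0.3,0,-1,1,0.1,-0.2,0,0.3,0,-1,1,0.1,-0.2,0,0.3,0,-1,1,0.1,-0.2,0,0.3])

```text
clock: 22.8
tool_pos: [0.4462, 0.2459, 0.2141]
tool_rot: [0.002, 0.681, 0.732, 0.001]
ft_force: [9.5, 16.5, 8.8]
finger_gap: 0.0387
finger_force: 63.5
```

```bash
python3 st.py
```

```text
[0.44621 0.24594 0.21409] tip [0.447   0.24564 0.0341 ] 94.10827752631214 [ 0.0044 -0.0017 -1.    ] [ 9.5 16.5  8.8] [ 3.04 -1.55  0.07]
```

Emit:
jog_arm(commands=[0,0,0,0.2,0.1,0,0.3,0,0,0,0.4,0.15,0,0.3,0,0,0,0.4,0.15,0,0.3,0,0,0,0.4,0.15,0,0.3,0,0,0,0.4,0.15,0,0.3,0,0,0,0.4,0.15,0,0.3,0,0,0,0.4,0.15,0,0.3,0,0,0,0.4,0.15,0,0.3])

```text
clock: 23.8
tool_pos: [0.447, 0.2457, 0.214]
tool_rot: [-0.0, 0.681, 0.732, -0.0]
ft_force: [10.6, 15.2, 5.7]
finger_gap: 0.039
finger_force: 63.0
```

```bash
python3 st.py
```

```text
[0.44703 0.24573 0.21404] tip [0.44697 0.24571 0.03404] 94.14477285205271 [-3.e-04 -1.e-04 -1.e+00] [10.6 15.2  5.7] [ 2.68 -2.23  0.03]
```

Vertical, on the floor, and pressed steadily: about 10 N on the rail, 15 N on the end stop and 6 N down. I'll hand in.

```bash
python3 -c "
from rig import *
print(close_job())"
```

```text
the job is handed in; nothing more can be done
None
```

The guide block is on the jig floor with its slot over the key, still gripped and pressed against the side rail (about 10 N) and the end stop (about 15 N); I judged it home because the push forces rose with no further motion, and I handed it in at about 24 s without seeing the end-stop contact, which the block hides.

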